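Balance the sample tube on the beam balance

ROBOT

A 6-joint arm with a two-finger parallel gripper is mounted at the origin on the work surface; the furniture and walls round the work are solid. World frame = base frame: x ahead of the robot, y to its left, z up, the work surface at z = 0. Lengths are in m, angles in rad, forces in N, time in s.
With the tool pointing down it reaches from about 0.3 to 0.875 m from the base axis. Payload 6.4 kg.
Tool frame: the origin (TCP) lies between the finger pads; the fingertips stand 8 mm ahead of it and the grasp point (between the pads) lies 11 mm behind it (ctrl.finger_overhang is the distance from the TCP to the fingertips, in m); z points along the fingers, y is the line along which they close (so a half turn about z gives the same grasp; the last joint's range is limited). The gripper opens to 85 mm and grips with 20 to 120 N. Pads are 22 mm wide; open, the fingers measure 114 mm over their backs; the gripper's body (76 mm by 85 mm) begins 54 mm behind the grasp point. The pads swing forward as they close: fully open they stand 13 mm farther back than shut.
Start: joints at [0.963, 0.181, 1.607, -0, 1.354, -0.206], TCP at [0.225, 0.529, 0.239] pointing down, gripper open.
Joint ranges: [-2.99, 2.99], [-0.89, 2.07], [0.3, 2.58], [-1.14, 4.28], [0, 2.63], [-3.12, 3.12]. Speed limits (rad/s): [2.57, 2.57, 3.01, 3.14, 3.14, 3.14].

INTERFACE

Orientations are given as a unit quaternion [w, x, y, z].
In Python, from bench import ctrl, camera gives the robot as it stands.
- The arm moves only by the shell command python3 -m pendant 'ROWS' [OPENING]. ROWS is JSON, a list of rows, each a list of 6 numbers: the shift along the world's x, y, z normalised to -1 to 1, where 1 is 200 mm, then the turn, a rotation vector about the world's x, y, z normalised to -1 to 1, where 1 is pi/2 rad. In form: [[dx, dy, dz, rx, ry, rz], ...]. A call has exactly 10 rows; each row shifts and turns the commanded pose from where the row before left it; what a row does not reach is not made up. A row lasts 1/8 s, in which the tool goes at most 62.5 mm and 10.7 degrees, less where a joint would pass 70% of its speed; a pose out of reach is approached as far as the arm can. A call with a number of a shift or a turn outside -1 to 1 is refused whole. A call with a gripper value outside its range is refused whole. OPENING is the opening, from -1 (shut) to 1 (fully open), set as the call begins (- or left out, the last holds). The fingers move at their own pace and stop on an object; the grip force is fixed at half the most. Time passes only in rows, so rows that do not move let the fingers close, or fill a call up. It gives the time, the measured TCP pose, the force, the opening and the grip force at its end, in the units of the state.
- ctrl.get_obs(): the state, without advancing time (a new reading comes with each control period).
- camera(name): name is "scene" or "top"; returns a dict with "color" (480x640x3 uint8, blue, green, red), "fx", "fy", "cx", "cy" (pixels), "xyz" and "rotation" of the camera in the world. Camera axes: x right, y down, z forward; pixel columns grow to the right and rows downward; lengths in m; the calibration is good to about 2 mm. A picture is of the moment at which its call begins. There is no depth.
- ctrl.hand_in(): hands the job in; it is judged then, once.
The state is a dict: "time_s": time; "q": joint angles; "dq": joint speeds; "joint_efforts": joint torques, N m; "eef_pos": TCP position; "eef_rot": TCP orientation; "wrist_force": force on the tool from outside, world axes, zero at the start; "torque": the same for the moment, N m; "opening": opening from 0.0 (shut) to 1.0 (fully open); "grasp_force": force on a finger pad.
Only numpy, scipy, OpenCV 4.12 (cv2) and the standard library are available. Lean on these libraries where they do the work, as an engineer would, in place of code of your own. Each camera call takes 0.05 s, during which the arm holds its last target. There are 200 camera calls.

TASK

Stand the capped sample tube in the balance's hanging cup and let go of it, then gently slide the poise along the beam until the beam floats level by itself, with its pointer at the black marks half-way up the loop at its end. Touch the balance lightly, as its pivot is delicate, and leave the other things where they are.

Things in the scene. Friction and masses are not known exactly. Their poses are not given: they have to be found in the camera images.
- tube_mid (a point): Sample tube: capped 50 ml plastic tube standing upright, 112 mm high; round body 29 mm in diameter from its foot to 96 mm up, then a cap 34 mm in diameter. The point is on its axis half-way up (56 mm above the foot), z along the tube to the cap. Unknown filling: 55 to 105 g.
- cup_mouth (a point): Hanging cup: round metal cup, 35 mm inside, 50 mm deep, 41 to 45 mm outside, upright on side pins in the fork at the beam's end, swinging freely along the beam. The point is the centre of its mouth, about z = 119 mm, bobbing 12 mm up or down with the beam. Fork: 62 mm wide across the beam, lower than the mouth. A seated tube has its half-way point 6 mm above the mouth.
- poise_tab (a point): Poise: dark steel block on the beam (34 mm across it, 26 mm along it, top 14 mm above the beam's axis) with an upright tab to push or pinch: 14 mm along the beam, 26 mm across, top 53 mm above the axis. The point is the tab's centre, 35 mm above the axis; its +y axis points along the beam to the cup, -y outward to the pointer. It leans with the beam.
- pivot (a point): Beam's delicate pivot on the fixed stand, 115 mm above the bench: pinch its parts with under 8 N a finger, push under 15 N. The poise slides with a steady friction of about 2 N and stays where left. Its tab can go from 45 to 155 mm from the pivot and starts near the pivot; the tube's balance point is 85 to 145 mm from it. Cheeks: 43 mm wide across the beam, ending 6 mm above its axis.
- pointer_tip (a point): Tip of the thin round pointer at the beam's end beyond the poise, 215 mm from the pivot; the cup hangs 110 mm from the pivot on the other side. The tip is up when the cup side is too heavy and down when the poise is too far out; stops hold it within 23 mm of level. Near level, 1 mm of poise travel moves it 1.5 to 2 mm.
- gate_mid (a point): Where the tip must rest: fixed point inside the upright wire loop round the pointer, level with the black marks on the loop's sides. z up; +y points along the level beam to the pivot and cup. The loop ends 34 mm above this and is 41 mm wide. While the poise is touched the beam does not show its balance; let go, it swings for about a second, then rests.
- timer: Bystander: flat bench timer, 66 x 64 x 19 mm, origin under its centre.
- dish: Bystander: lidded petri dish, 90 mm in diameter, 15 mm high, origin under its centre.
- marker: Bystander: marker pen lying down, 134 mm long, 12 mm thick, origin under its centre, y along it.

How it is judged:
By the outcome, as a careful person would: the job done as asked, in the order asked, and still so for the second after the job is handed in, with the robot touching nothing.
It also fails if it takes over 64 s, if anything falls off the work surface, if the arm or the gripper's body presses on something with over 40 N, if the wrist force passes 120 N, or if a joint passes its speed limit or range.

## Working session

There is one attempt and no reset: what is moved stays moved. The work goes in short steps, Python scripts to look and compute and a shell command to move; the robot and the scene stay as the last step left them, time stands still between calls to the robot, and variables do not carry over. Pictures are saved under pics/ and viewed, at most 10 in all, crops included, and the job is handed in when it is done.

```bash
mkdir -p pics; ls; python3 - <<'E'
from bench import ctrl,camera
import cv2
for n in("scene","top"):
    c=camera(n); cv2.imwrite(f"pics/{n}0.png",c["color"]); print(n,c["fx"],c["cx"],c["cy"],c["xyz"],c["rotation"])
o=ctrl.get_obs();print(o["time_s"],o["eef_pos"],o["eef_rot"],o["opening"])
E
```

```text
pics
scene 538.9294799957515 307.6740694652308 244.13384979793977 [ 0.13058647 -0.83113416  0.48562287] [-0.51914576  0.8198893  -0.20955002  0.11982487]
top 483.85988788267457 324.06036503413924 240.13367087351645 [ 0.38653839 -0.15182982  0.98068479] [ 0.04159219 -0.69765176  0.71438784 -0.03467178]
0.1 [0.22456275 0.52880164 0.23848318] [-3.27175637e-04  1.99556371e-01  9.79886018e-01 -7.34885263e-04] 1.0024621266875129
```

View pics/scene0.png

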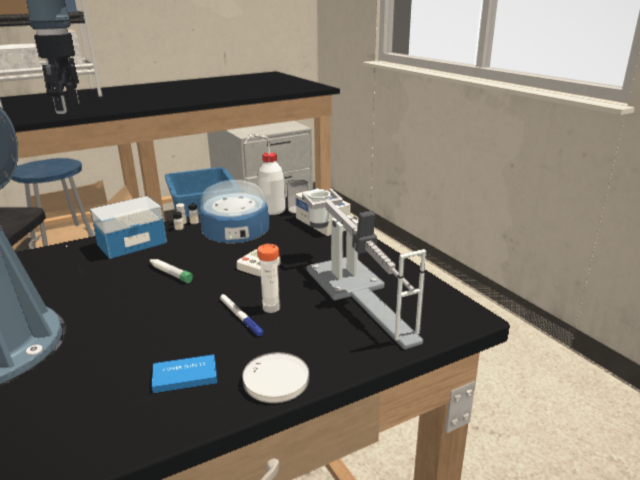

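View pics/top0.png

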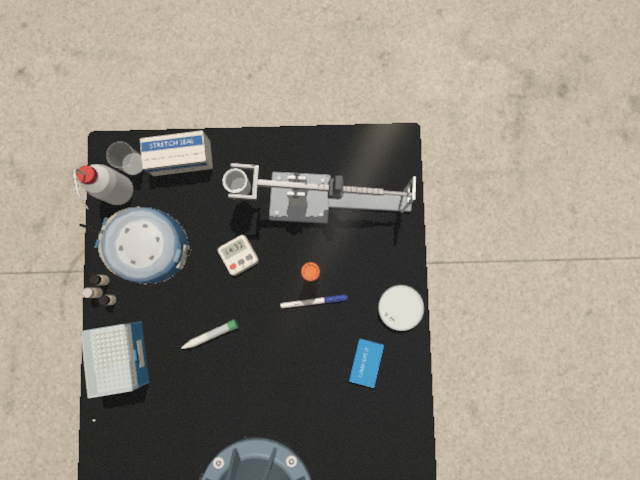

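```bash
cat > h.py <<'E'
import numpy as np, cv2
from bench import ctrl,camera
from scipy.spatial.transform import Rotation as R
def ray(c,u,v):
    w,x,y,z=c["rotation"]; d=R.from_quat([x,y,z,w]).apply([(u-c["cx"])/c["fx"],(v-c["cy"])/c["fy"],1])
    return np.array(c["xyz"]),d
def plane(c,u,v,z):
    o,d=ray(c,u,v); return o+d*(z-o[2])/d[2]
def tri(a,pa,b,pb):
    o1,d1=ray(a,*pa);o2,d2=ray(b,*pb)
    s=np.linalg.lstsq(np.c_[d1,-d2],o2-o1,rcond=None)[0]
    p,q=o1+s[0]*d1,o2+s[1]*d2
    return (p+q)/2,np.linalg.norm(p-q)
def proj(c,p):
    w,x,y,z=c["rotation"]; r=R.from_quat([x,y,z,w]).inv().apply(np.array(p)-c["xyz"])
    return c["fx"]*r[0]/r[2]+c["cx"],c["fy"]*r[1]/r[2]+c["cy"]
def crop(img,x0,y0,x1,y1,k,name):
    cv2.imwrite("pics/"+name,cv2.resize(img[y0:y1,x0:x1],None,fx=k,fy=k,interpolation=cv2.INTER_CUBIC))
E
python3 - <<'E'
from h import *
t=camera("top");s=camera("scene")
crop(t["color"],220,145,420,285,4,"t1.png"); crop(s["color"],255,170,435,350,3.3,"s1.png")
for n,c in(("top",t),("scene",s)):
    h=cv2.cvtColor(c["color"],cv2.COLOR_BGR2HSV)
    m=cv2.inRange(h,(0,150,120),(14,255,255))
    k,l,st,ce=cv2.connectedComponentsWithStats(m)
    for i in range(1,k):
        if st[i,4]>40: print(n,st[i],ce[i])
E
```

```text
top [ 77 165  18  18 190] [ 86.27894737 174.01578947]
top [301 262  19  19 285] [310.04912281 270.82105263]
scene [263 153  13   9  91] [269.0989011  156.74725275]
scene [258 244  21  17 300] [267.86666667 251.78      ]
```

View pics/t1.png

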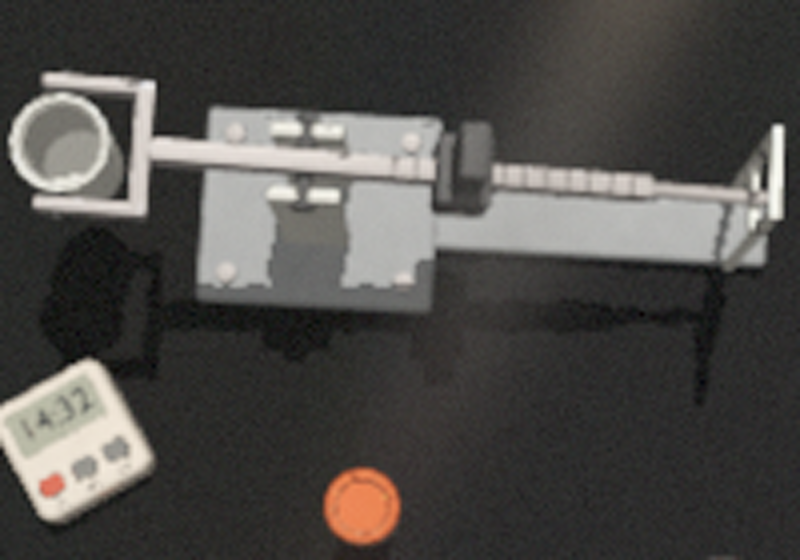

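View pics/s1.png

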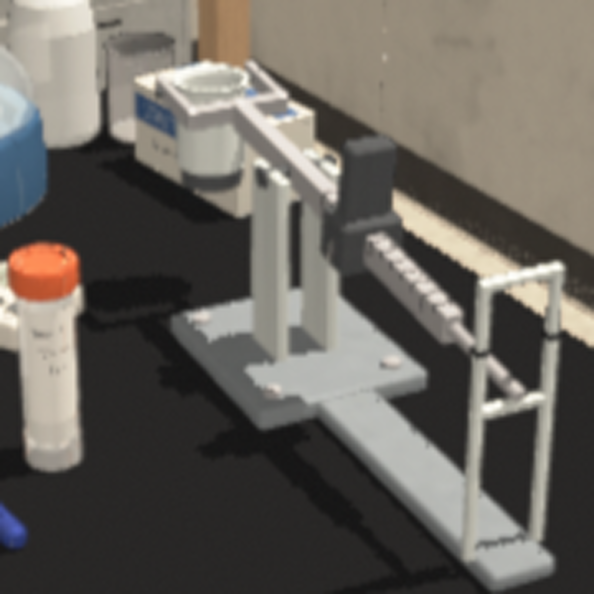

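```bash
python3 - <<'E'
from h import *
t=camera("top");s=camera("scene")
np.set_printoptions(precision=4,suppress=True)
print("cap",plane(t,310,270.8,.110),tri(t,(310,270.8),s,(267.9,250)))
print("cap scene@.104",plane(s,267.9,251.8,.104))
print("cup",tri(t,(235,180.5),s,(319.2,194.8)),plane(t,235,180.5,.130))
print("piv",plane(t,296.2,185.7,.120))
for p in((400.5,276.7),(422,271.5),(411.2,274.1)): print("gate scene",plane(s,*p,.115))
print("loop top in top", plane(t,220+778/4,145+128/4,.149),plane(t,220+776/4,145+216/4,.149))
T=lambda u,v:(220+u/4,145+v/4); S=lambda u,v:(255+u/3.3,170+v/3.3)
print("tab top",tri(t,T(475,158),s,S(370,147)),plane(t,*T(475,158),.165))
print("tip",tri(t,T(765,195),s,S(520,393)))
E
```

```text
cap [ 0.4261 -0.1178  0.11  ] (array([ 0.4269, -0.118 ,  0.108 ]), np.float64(0.001495592664481442))
cap scene@.104 [ 0.4281 -0.1167  0.104 ]
cup (array([0.5923, 0.0128, 0.1276]), np.float64(0.0028320159691637243)) [0.5904 0.0129 0.13  ]
piv [ 0.5803 -0.0963  0.12  ]
gate scene [ 0.5485 -0.3037  0.115 ]
gate scene [ 0.584  -0.3066  0.115 ]
gate scene [ 0.5661 -0.3051  0.115 ]
loop top in top [ 0.584  -0.3055  0.149 ] [ 0.5449 -0.303   0.149 ]
tab top (array([ 0.5746, -0.1737,  0.1569]), np.float64(0.005175082294530309)) [ 0.5704 -0.1723  0.165 ]
tip (array([ 0.5664, -0.309 ,  0.0922]), np.float64(0.0013816997349041648))
```

```bash
python3 -m pendant '[[0.1,-0.29,0,0,0,0.02],[0.1,-0.29,0,0,0,0.02],[0.1,-0.29,0,0,0,0.02],[0.1,-0.29,0,0,0,0.02],[0.1,-0.29,0,0,0,0.02],[0.1,-0.29,0,0,0,0.02],[0.1,-0.29,0,0,0,0.02],[0.1,-0.29,0,0,0,0.02],[0.1,-0.29,0,0,0,0.02],[0.1,-0.29,0,0,0,0.02]]' 1; python3 -m pendant '[[0.01,-0.16,0,0,0,0],[0,-0.16,0,0,0,0],[0,0,0,0,0,0],[0,0,0,0,0,0],[0,0,0,0,0,0],[0,0,0,0,0,0],[0,0,0,0,0,0],[0,0,0,0,0,0],[0,0,0,0,0,0],[0,0,0,0,0,0]]'
```

```text
time_s: 1.55
eef_pos: [0.4253, -0.0529, 0.2396]
eef_rot: [0.001, 0.044, 0.999, -0.0]
wrist_force: [1.0, -0.9, 0.6]
opening: 0.998
grasp_force: 0.0
time_s: 2.8
eef_pos: [0.4268, -0.1148, 0.2393]
eef_rot: [-0.0, 0.044, 0.999, -0.0]
wrist_force: [0.2, -0.8, 0.5]
opening: 1.002
grasp_force: 0.0
```

```bash
python3 -m pendant '[[0,-0.015,-0.1,0,0,0],[0,0,-0.1,0,0,0],[0,0,-0.1,0,0,0],[0,0,-0.1,0,0,0],[0,0,-0.1,0,0,0],[0,0,-0.1,0,0,0],[0,0,-0.1,0,0,0],[0,0,-0.05,0,0,0],[0,0,0,0,0,0],[0,0,0,0,0,0]]'; python3 -m pendant '[[0,0,0,0,0,0],[0,0,0,0,0,0],[0,0,0,0,0,0],[0,0,0,0,0,0],[0,0,0,0,0,0],[0,0,0,0,0,0],[0,0,0,0,0,0],[0,0,0,0,0,0],[0,0,0,0,0,0],[0,0,0,0,0,0]]' -1
```

```text
time_s: 4.05
eef_pos: [0.4274, -0.1181, 0.09]
eef_rot: [0.001, 0.044, 0.999, -0.0]
wrist_force: [0.4, -0.2, -0.2]
opening: 1.004
grasp_force: 0.0
time_s: 5.3
eef_pos: [0.4273, -0.118, 0.0898]
eef_rot: [0.0, 0.044, 0.999, -0.0]
wrist_force: [-0.5, 1.6, 5.7]
opening: 0.386
grasp_force: 59.3
```

```bash
python3 -m pendant '[[0,0,0.1,0,0,0],[0,0,0.2,0,0,0],[0,0,0.2,0,0,0],[0,0,0.2,0,0,0],[0,0,0.12,0,0,0],[0,0,0,0,0,0],[0.1,0.08,0,0,0,0],[0.2,0.16,0,0,0,0],[0.2,0.16,0,0,0,0],[0.1,0.08,0,0,0,0]]'; python3 -m pendant '[[0.1,0.08,0,0,0,0],[0.08,0.064,0,0,0,0],[0.04,0.03,0,0,0,0],[0,0,0,0,0,0],[0,0,0,0,0,0],[0,0,0,0,0,0],[0,0,0,0,0,0],[0,0,0,0,0,0],[0,0,0,0,0,0],[0,0,0,0,0,0]]'
python3 - <<'E'
from h import *
s=camera("scene");t=camera("top")
a=s["color"][70:270,220:400];b=t["color"][110:260,170:350]
a=cv2.resize(a,None,fx=2.2,fy=2.2,interpolation=2);b=cv2.resize(b,None,fx=2.2,fy=2.2,interpolation=2)
b=cv2.copyMakeBorder(b,0,a.shape[0]-b.shape[0],0,0,0);cv2.imwrite("pics/c2.png",np.hstack([a,b]))
print(ctrl.get_obs()["time_s"])
E
```

```text
time_s: 6.55
eef_pos: [0.5473, -0.0199, 0.2506]
eef_rot: [-0.002, 0.043, 0.999, 0.001]
wrist_force: [-1.3, -0.1, -0.8]
opening: 0.38
grasp_force: 59.7
time_s: 7.8
eef_pos: [0.5909, 0.013, 0.2533]
eef_rot: [0.0, 0.044, 0.999, -0.0]
wrist_force: [0.7, 0.1, -0.6]
opening: 0.382
grasp_force: 59.7
7.9
```

View pics/c2.png

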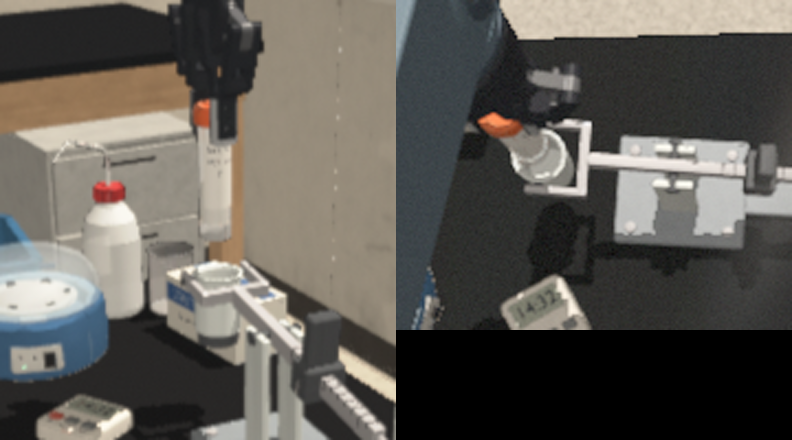

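```bash
python3 - <<'E'
from h import *
np.set_printoptions(precision=4,suppress=True)
s=camera("scene");t=camera("top")
def rim(img,x0,y0,x1,y1,th):
    g=cv2.cvtColor(img,cv2.COLOR_BGR2GRAY)[y0:y1,x0:x1]
    g=cv2.resize(g,None,fx=4,fy=4,interpolation=cv2.INTER_CUBIC)
    return (g>th).astype(np.uint8)*255,g
im=cv2.imread("pics/top0.png")
m,g=rim(im,220,164,254,198,150)
# keep left/top/bottom arc pixels on outer contour
c=max(cv2.findContours(m,cv2.RETR_EXTERNAL,cv2.CHAIN_APPROX_NONE)[0],key=len)[:,0]
for r in (.5,.6,.7):
    ctr=np.array([60,66]) # prior centre in upscaled crop
    p=c[(np.hypot(*(c-ctr).T)<56)]
    # reject fork points iteratively
    for _ in range(10):
        e=cv2.fitEllipse(p.astype(np.float32)); d=np.abs(np.hypot(*(p-np.array(e[0])).T)-sum(e[1])/4); q=p[d<4+4*r]
        p=q if len(q)>20 else p
    print(e,len(p)); u,v=220+(e[0][0]-1.5)/4,164+(e[0][1]-1.5)/4; print(u,v,plane(t,u,v,.130))
cv2.imwrite("pics/m.png",np.hstack([m,g]))
# scene columns: tube body edges (rows 140-172) & predicted
print("pred foot",proj(s,(.5909,.013,.1635)),"mid",proj(s,(.5909,.013,.2)),"cup pred",proj(s,(.5909,.013,.13)))
row=s["color"][150:176:5,300:340].mean(2).astype(int)
for r in row: print(r)
E
```

```text
((60.03187561035156, 120.99996948242188), (0.005146610550582409, 19.513404846191406), 90.00585174560547) 21
234.6329689025879 193.87499237060547 [0.566  0.0136 0.13  ]
((59.37552261352539, 120.99990844726562), (0.004768956918269396, 22.536962509155273), 89.99968719482422) 21
234.46888065338135 193.8749771118164 [0.566  0.0139 0.13  ]
((60.096649169921875, 121.00006866455078), (0.00480223773047328, 20.800565719604492), 89.99624633789062) 21
234.64916229248047 193.8750171661377 [0.566  0.0136 0.13  ]
pred foot (np.float64(317.52172389966097), np.float64(176.9054700268286)) mid (np.float64(317.25972972804567), np.float64(157.92667130990577)) cup pred (np.float64(317.755054754037), np.float64(193.8079045059922))
[141 141 141 138 137 138 139 140 142 142 150 176 180 179 181 184 186 187
 185 173 185 195 202 207 204 156 131 125 122 123 129 135 136 136 136 134
 135 136 137 138]
[137 137 138 140 143 144 144 143 143 142 142 151 166 177 181 184 186 187
 186 185 189 195 201 206 205 156 129 124 123 125 131 134 137 137 137 137
 135 133 135 136]
[140 141 141 141 142 142 142 140 141 138 121 147 165 176 181 184 186 187
 186 185 189 195 202 206 204 155 131 126 126 127 132 135 137 136 136 136
 136 136 136 135]
[142 142 143 142 142 141 140 141 142 137 112 148 161 166 174 179 180 181
 181 179 181 186 188 190 170 142 131 131 131 131 133 133 133 135 137 137
 137 138 137 137]
[141 141 143 143 141 142 143 143 144 142 138 163 163 165 170 174 176 177
 177 176 178 183 186 192 175 144 133 131 131 130 132 132 133 134 135 136
 137 138 137 136]
[144 146 146 146 144 142 141 143 143 139 119 155 169 164 156 155 156 159
 159 155 151 149 148 159 158 140 132 132 132 131 132 132 132 134 135 136
 137 137 137 138]
```

View pics/m.png

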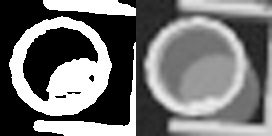

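```bash
python3 - <<'E'
from h import *
t=camera("top");s=camera("scene");print(plane(t,234.6,180.2,.130),plane(t,234.6,180.2,.127),proj(s,plane(t,234.6,180.2,.130)))
g=cv2.imread("pics/scene0.png").mean(2).astype(int)
for r in range(184,230,3): print(r,g[r,302:340])
crop(s["color"],290,140,350,240,6,"s3.png")
E
```

```text
[0.59094734 0.01359429 0.13      ] [0.5916682  0.01417767 0.127     ] (np.float64(317.6254224082673), np.float64(193.709804858005))
184 [ 88  88  99  94 100 115 137 143 139 139 123  81  66  96 106 106 106 107
 112 125 127 127 130 130 132 133 132 129 126 122 124 129 131 132 134 135
 134 135]
187 [131 129 129 131 131 116 135 143 137 138 122  78  65  95 111 116 113 110
 111 125 129 129 131 132 130 132 131 131 124 114 113 121 126 131 133 134
 133 133]
190 [138 139 142 141 160 159 169 176 183 211 224 224 239 244 249 248 243 239
 236 234 237 218 186 175 188 178 150 134 159 201 211 147  96  93 109 122
 130 132]
193 [205 223 231 238 241 242 249 247 241 232 219 205 193 186 183 179 178 175
 174 174 171 169 166 160 160 163 191 236 174 115 118 152 197 213 169 100
  60  60]
196 [136 114 142 189 212 200 165 176 210 207 193 199 200 192 194 195 192 193
 192 187 198 201 188 187 179 187 176 194 193 156 124 114 113 119 149 192
 210 179]
199 [102  96 104 111 118 150 197 216 204 177 161 160 164 165 165 165 166 167
 167 167 167 166 171 178 197 204 207 192 194 197 206 216 219 218 214 212
 206 205]
202 [ 80
[... 891 characters left out ...]
85 164 151 147 173 178 178 178 172 149 124 115 114
 114 114]
220 [140 140 140 141 140 140 140 138 141 152 157 161 167 170 171 172 173 172
 172 172 174 180 181 165 154 143 172 177 174 157 158 157 195 221 189 136
 122 116]
223 [ 23  32  56  87 110 126 134 119  77  61  67  74  86  99 105 106 107 107
 105 104  96  90  78  68  65  79 128 166 173 150 103  66  63  93 149 214
 237 242]
226 [ 23  22  22  23  23  23  29  39  50  51  56  60  67  66  66  67  66  66
  66  67  66  67  68  81 103 136 167 174 172 152 135 101  87  84 117 134
 143 170]
229 [ 24  24  23  21  23  22  22  24  23  24  24  29  44  68 101 121 132 135
 137 138 137 139 141 141 142 166 171 172 170 152 140 139 138 135 136 137
 140 160]
```

View pics/s3.png

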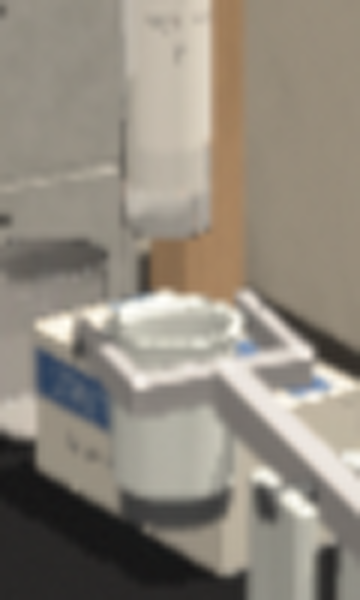

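```bash
python3 -m pendant '[[0.0085,0,0,0,0,0],[0,0,0,0,0,0],[0,0,-0.04,0,0,0],[0,0,-0.04,0,0,0],[0,0,-0.04,0,0,0],[0,0,-0.04,0,0,0],[0,0,-0.03,0,0,0],[0,0,-0.02,0,0,0],[0,0,0,0,0,0],[0,0,0,0,0,0]]'
python3 - <<'E'
from h import *
s=camera("scene");crop(s["color"],280,120,400,240,5,"s4.png")
o=ctrl.get_obs();print(o["wrist_force"],o["torque"])
E
```

```text
time_s: 9.35
eef_pos: [0.5928, 0.013, 0.2116]
eef_rot: [0.0, 0.044, 0.999, -0.0]
wrist_force: [-0.2, 0.5, -1.1]
opening: 0.381
grasp_force: 59.7
[-0.16330167  0.80096852 -0.89753581] [ 0.02542565 -0.03824075 -0.00056913]
```

View pics/s4.png

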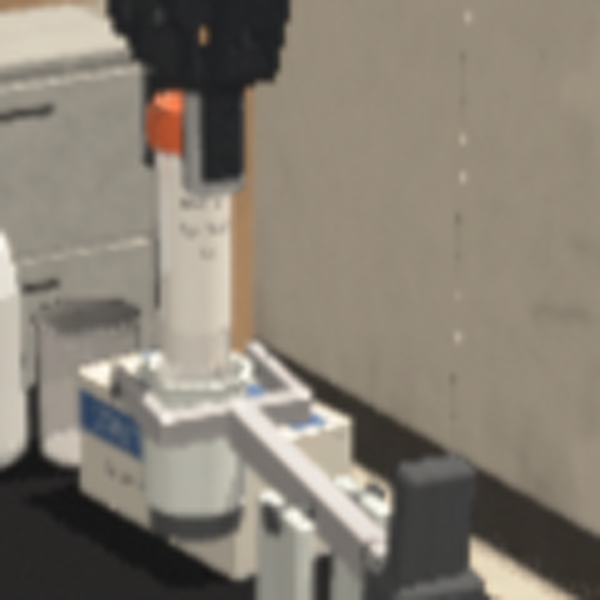

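The tube's foot is inside the cup rim (crop around (198,380), i.e. px (319.6,196)), centred. Lowering on.

```bash
python3 -m pendant '[[0,0,-0.03,0,0,0],[0,0,-0.03,0,0,0],[0,0,-0.03,0,0,0],[0,0,-0.03,0,0,0],[0,0,-0.03,0,0,0],[0,0,-0.03,0,0,0],[0,0,-0.03,0,0,0],[0,0,-0.02,0,0,0],[0,0,0,0,0,0],[0,0,0,0,0,0]]'
python3 - <<'E'
from h import *
s=camera("scene");cv2.imwrite("pics/raw5.png",s["color"]);crop(s["color"],280,130,430,310,3.3,"s5.png")
o=ctrl.get_obs();print(o["wrist_force"],o["torque"])
E
```

```text
time_s: 10.65
eef_pos: [0.5927, 0.013, 0.1655]
eef_rot: [0.0, 0.044, 0.999, -0.0]
wrist_force: [0.1, 0.2, -1.0]
opening: 0.389
grasp_force: 59.8
[-0.53516134 -0.28232412 -1.56518478] [ 0.01045858  0.01517925 -0.01068227]
```

View pics/s5.png

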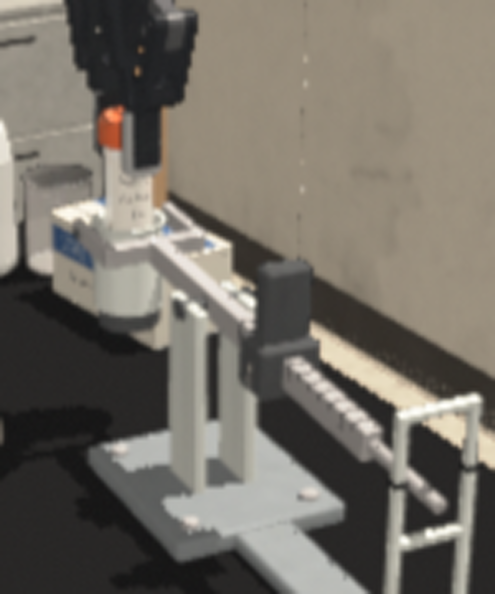

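Seated in the cup bottom, and the tip has risen (crop (440,505)). Lower the rest, release, rise.

```bash
python3 -m pendant '[[0,0,-0.015,0,0,0],[0,0,-0.015,0,0,0],[0,0,-0.015,0,0,0],[0,0,-0.015,0,0,0],[0,0,-0.01,0,0,0],[0,0,0,0,0,0],[0,0,0,0,0,0],[0,0,0,0,0,0],[0,0,0,0,0,0],[0,0,0,0,0,0]]'
python3 -m pendant '[[0,0,0,0,0,0],[0,0,0,0,0,0],[0,0,0,0,0,0],[0,0,0,0,0,0],[0,0,0,0,0,0],[0,0,0,0,0,0],[0,0,0,0,0,0],[0,0,0,0,0,0],[0,0,0,0,0,0],[0,0,0,0,0,0]]' 0.5
python3 -m pendant '[[0,0,0.05,0,0,0],[0,0,0.1,0,0,0],[0,0,0.15,0,0,0],[0,0,0.15,0,0,0],[0,0,0.1,0,0,0],[0,0,0,0,0,0],[0,0,0,0,0,0],[0,0,0,0,0,0],[0,0,0,0,0,0],[0,0,0,0,0,0]]'
python3 - <<'E'
from h import *
s=camera("scene");t=camera("top");cv2.imwrite("pics/raw6s.png",s["color"]);cv2.imwrite("pics/raw6t.png",t["color"])
a=cv2.resize(s["color"][150:310,280:430],None,fx=2.6,fy=2.6,interpolation=2);b=cv2.resize(t["color"][130:260,220:420],None,fx=2,fy=2,interpolation=2)
b=cv2.copyMakeBorder(b,0,a.shape[0]-b.shape[0],0,0,0);cv2.imwrite("pics/c6.png",np.hstack([a,b]))
E
```

```text
time_s: 11.95
eef_pos: [0.5926, 0.013, 0.1514]
eef_rot: [0.0, 0.044, 0.999, -0.0]
wrist_force: [0.2, 0.1, -0.0]
opening: 0.39
grasp_force: 59.8
time_s: 13.2
eef_pos: [0.5926, 0.013, 0.1513]
eef_rot: [-0.0, 0.044, 0.999, -0.0]
wrist_force: [0.4, -0.7, -0.6]
opening: 0.747
grasp_force: 0.0
time_s: 14.45
eef_pos: [0.5924, 0.0131, 0.2608]
eef_rot: [-0.0, 0.044, 0.999, 0.0]
wrist_force: [0.2, -0.3, 0.4]
opening: 0.753
grasp_force: 0.0
```

View pics/c6.png

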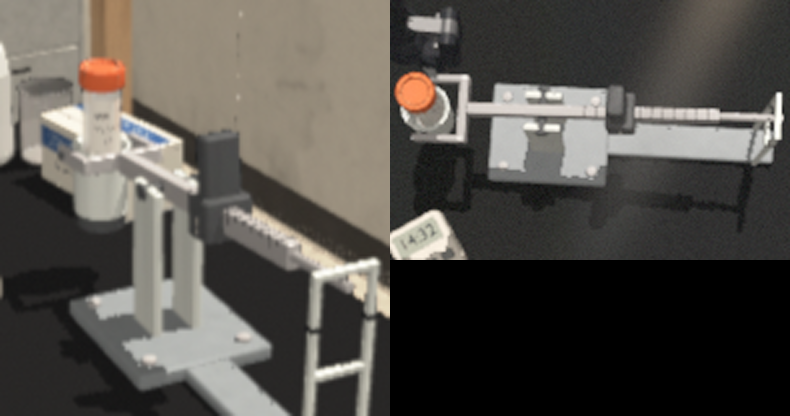

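Tube is upright in the cup and released; tip at the upper stop (px (412.7,259.6)), tab at top px (336,184). From here I measure numerically.

```bash
cat >> h.py <<'E'
def tip(img):
    # pointer seen against the empty loop: lowest-right pixel differing from reference background
    a=cv2.imread("pics/scene0.png").astype(int);b=cv2.imread("pics/raw6s.png").astype(int)
    bg=b.copy();bg[:272]=a[:272]
    d=np.abs(img.astype(int)-bg).sum(2)[250:300,402:418]
    return d
E
python3 - <<'E'
from h import *
np.set_printoptions(linewidth=200,precision=4,suppress=True)
t=camera("top")
for z in(.165,.175): print(plane(t,336,184,z),plane(t,330.9,184,z),plane(t,343,184,z))
print(tip(cv2.imread("pics/raw5.png")))
d=np.abs(cv2.imread("pics/scene0.png").astype(int)-cv2.imread("pics/raw6s.png")).sum(2)[250:300,402:418];print(d)
g=cv2.imread("pics/raw6t.png").mean(2).astype(int);print(g[170:200:3,318:352])
E
```

```text
[ 0.5714 -0.1676  0.165 ] [ 0.5716 -0.1588  0.165 ] [ 0.5711 -0.1796  0.165 ]
[ 0.5691 -0.1674  0.175 ] [ 0.5694 -0.1588  0.175 ] [ 0.5688 -0.1793  0.175 ]
[[  1   1   0   2   2   1   1   0   2   0   3   3   2   1   2   0]
 [  0   2   0   2   1   1   0   2   1   0   0   0   1   1   0   0]
 [  0   0   1   0   1   1   2   1   0   0   1   1   1   0   0   0]
 [  0   2   1   0   0   0   0   0   0   0   0   0   0   0   1   3]
 [  0   0   0   0   0   1   0   0   1   2   1   1   1   0   1   1]
 [  0   0   0   0   0   1   0   1   1   0   1   1   1   2   0   0]
 [  1   0   1   0   0   2   3   0   1   1   1   0   1   0   0   1]
 [  1   2   0   2   0   0   1   1   1   0   0   0   1   1   1   0]
 [  0   1   1   1   4   0   1   1   0   2   0   1   3   2   0   0]
 [  0   1   0   2   0   3   2   3   1   0   2   1   1   1   0   0]
 [  0   0   0   1   1   2   2   2   0   1   1   1   1   2   2   1]
 [  0   2   1   0   1   3   2   2   1   2   0   1   2   0   1   0]
 [  1   1   2   2   0   2   0   1   1   0   0   1   0   0   1   1]
 [  1   1   2   4   1   0   0   1   0   1   1   1   0   0   1   0]
 [  1 
[... 6448 characters left out ...]
 74]
 [210 209 210 210 189 182 211 210 210 180  88 105 113 112 114 114 111 106  83  67  98 123 122 109 171 210 188 183 209 209 206 208 188 182]
 [124 128 130 136 127 126 149 149 152 129  65  59  53  54  59  61  55  59  63  74 102 124 119 108 147 183 165 159 184 184 185 176 162 174]
 [196 198 197 194 194 194 195 194 182 139  70  74  64  62  63  60  64  63  68  88 113 126 119  97  93 121 135 122 114 115 112 112 105  94]
 [196 196 196 196 195 195 195 196 194 168  85  58  63  65  66  69  68  73  71  81  89  93  89  80 133 178 191 190 191 190 190 190 193 191]
 [195 196 195 197 196 195 194 194 194 193 173 150 150 150 149 151 157 157 150 145 143 144 144 153 178 191 191 189 190 191 190 189 191 190]]
```

```bash
python3 -m pendant '[[-0.01,-0.1,0,0,0,0],[-0.02,-0.2,0,0,0,0],[-0.02,-0.2,0,0,0,0],[-0.02,-0.2,0,0,0,0],[-0.005,-0.13,0,0,0,0],[0,-0.05,0,0,0,0],[0,0,0,0,0,0],[0,0,-0.05,0,0,0],[0,0,-0.05,0,0,0],[0,0,0,0,0,0]]' -0.15
python3 - <<'E'
from h import *
np.set_printoptions(linewidth=200)
s=camera("scene"); cv2.imwrite("pics/raw7.png",s["color"])
g=s["color"].mean(2).astype(int);print(ctrl.get_obs()["opening"],proj(s,(.5775,-.163,.175)),proj(s,(.5775,-.163,.21)))
E
```

```text
time_s: 15.85
eef_pos: [0.5768, -0.1618, 0.2395]
eef_rot: [-0.001, 0.043, 0.999, 0.001]
wrist_force: [0.4, 0.6, 0.0]
opening: 0.426
grasp_force: 0.0
0.4279371111061058 (np.float64(363.5986810777968), np.float64(201.71929349876336)) (np.float64(364.1327707497893), np.float64(180.69698104406473))
```

```bash
python3 -m pendant '[[0,-0.006,-0.05,0,0,0],[0,0,-0.06,0,0,0],[0,0,-0.06,0,0,0],[0,0,-0.06,0,0,0],[0,0,-0.06,0,0,0],[0,0,-0.06,0,0,0],[0,0,-0.05,0,0,0],[0,0,-0.04,0,0,0],[0,0,0,0,0,0],[0,0,0,0,0,0]]'
```

```text
time_s: 17.15
eef_pos: [0.5778, -0.1643, 0.1537]
eef_rot: [0.0, 0.044, 0.999, -0.0]
wrist_force: [0.2, 0.4, -0.3]
opening: 0.422
grasp_force: 0.0
```

```bash
cat > m.py <<'E'
from h import *
s=camera("scene");d=tip(s["color"]).astype(float)
np.set_printoptions(linewidth=200,precision=4,suppress=True)
d[d<40]=0
for c0 in(9,11):
    w=d[:,c0:15].sum(1); w[40:]=w[40:] if w[:38].sum()<300 else 0
    print("tiprow",c0,250+(w*np.arange(50)).sum()/max(w.sum(),1),w.sum(), [250+i for i in range(50) if w[i]>100])
o=ctrl.get_obs();print(o["time_s"],o["eef_pos"],o["wrist_force"])
E
python3 -m pendant '[[-0.0012,-0.015,0,0,0,0],[-0.0012,-0.015,0,0,0,0],[-0.0012,-0.015,0,0,0,0],[-0.0012,-0.015,0,0,0,0],[-0.0012,-0.015,0,0,0,0],[-0.0012,-0.015,0,0,0,0],[-0.0012,-0.015,0,0,0,0],[-0.0012,-0.015,0,0,0,0],[-0.0012,-0.015,0,0,0,0],[0,0,0,0,0,0]]';python3 m.py
python3 -m pendant '[[0,0.02,0,0,0,0],[0,0.01,0,0,0,0],[0,0,0,0,0,0],[0,0,0,0,0,0],[0,0,0,0,0,0],[0,0,0,0,0,0],[0,0,0,0,0,0],[0,0,0,0,0,0],[0,0,0,0,0,0],[0,0,0,0,0,0]]';python3 m.py
```

```text
time_s: 18.4
eef_pos: [0.5754, -0.1916, 0.1534]
eef_rot: [0.0, 0.044, 0.999, -0.0]
wrist_force: [-0.4, 0.1, 0.3]
opening: 0.428
grasp_force: 0.4
tiprow 9 263.7038702805066 8449.0 [261, 262, 263, 264, 265, 266, 267]
tiprow 11 264.1200946558864 5071.0 [261, 262, 263, 264, 265, 266, 267]
18.45 [ 0.5754 -0.1915  0.1534] [ 0.259   0.9374 -0.7207]
time_s: 19.7
eef_pos: [0.5754, -0.1852, 0.1533]
eef_rot: [0.0, 0.044, 0.999, -0.0]
wrist_force: [0.3, 0.2, -0.8]
opening: 0.425
grasp_force: 0.0
tiprow 9 259.1913996627319 4744.0 [256, 257, 258, 259, 260, 261, 262]
tiprow 11 259.6833754056978 2773.0 [256, 257, 258, 259, 260, 261, 262]
19.75 [ 0.5754 -0.1852  0.1533] [-0.4289 -0.6544  0.7622]
```

```bash
python3 -m pendant '[[-0.001,-0.02,0,0,0,0],[-0.001,-0.02,0,0,0,0],[-0.001,-0.015,0,0,0,0],[-0.001,-0.015,0,0,0,0],[-0.001,-0.015,0,0,0,0],[0,-0.01,0,0,0,0],[0,0,0,0,0,0],[0,0.02,0,0,0,0],[0,0.01,0,0,0,0],[0,0,0,0,0,0]]'
python3 -m pendant '[[0,0,0,0,0,0],[0,0,0,0,0,0],[0,0,0,0,0,0],[0,0,0,0,0,0],[0,0,0,0,0,0],[0,0,0,0,0,0],[0,0,0,0,0,0],[0,0,0,0,0,0],[0,0,0,0,0,0],[0,0,0,0,0,0]]';python3 m.py
```

```text
time_s: 21.0
eef_pos: [0.5746, -0.1981, 0.1536]
eef_rot: [0.0, 0.044, 0.999, -0.0]
wrist_force: [-1.1, 0.5, -0.0]
opening: 0.427
grasp_force: 0.0
time_s: 22.25
eef_pos: [0.5744, -0.1982, 0.1533]
eef_rot: [0.0, 0.044, 0.999, -0.0]
wrist_force: [0.4, -0.6, 1.2]
opening: 0.425
grasp_force: 0.0
tiprow 9 259.1897208121827 4728.0 [256, 257, 258, 259, 260, 261, 262]
tiprow 11 259.67811934900544 2765.0 [256, 257, 258, 259, 260, 261, 262]
22.3 [ 0.5744 -0.1982  0.1533] [-0.3515 -0.4814  0.1032]
```

```bash
python3 -m pendant '[[-0.001,-0.02,0,0,0,0],[-0.001,-0.02,0,0,0,0],[-0.001,-0.015,0,0,0,0],[-0.001,-0.015,0,0,0,0],[-0.001,-0.015,0,0,0,0],[0,-0.01,0,0,0,0],[0,0,0,0,0,0],[0,0.02,0,0,0,0],[0,0.01,0,0,0,0],[0,0,0,0,0,0]]'
python3 -m pendant '[[0,0,0,0,0,0],[0,0,0,0,0,0],[0,0,0,0,0,0],[0,0,0,0,0,0],[0,0,0,0,0,0],[0,0,0,0,0,0],[0,0,0,0,0,0],[0,0,0,0,0,0],[0,0,0,0,0,0],[0,0,0,0,0,0]]';python3 m.py
```

```text
time_s: 23.55
eef_pos: [0.5735, -0.211, 0.1535]
eef_rot: [0.0, 0.044, 0.999, -0.0]
wrist_force: [0.4, -0.2, 0.2]
opening: 0.427
grasp_force: 0.0
time_s: 24.8
eef_pos: [0.5734, -0.2112, 0.1533]
eef_rot: [0.0, 0.044, 0.999, -0.0]
wrist_force: [0.1, -0.4, -0.8]
opening: 0.425
grasp_force: 0.0
tiprow 9 268.9732663316583 9950.0 [265, 266, 267, 268, 269, 270, 271, 272, 273]
tiprow 11 269.34650705149227 6098.0 [266, 267, 268, 269, 270, 271, 272, 273]
24.85 [ 0.5734 -0.2112  0.1533] [-0.0442 -0.3658  0.4026]
```

```bash
python3 -m pendant '[[0,-0.01,0,0,0,0],[0,-0.01,0,0,0,0],[0,-0.008,0,0,0,0],[-0.001,-0.007,0,0,0,0],[-0.001,-0.007,0,0,0,0],[-0.001,-0.006,0,0,0,0],[0,0,0,0,0,0],[0,0.01,0,0,0,0],[0,0.02,0,0,0,0],[0,0,0,0,0,0]]'
python3 -m pendant '[[0,0,0,0,0,0],[0,0,0,0,0,0],[0,0,0,0,0,0],[0,0,0,0,0,0],[0,0,0,0,0,0],[0,0,0,0,0,0],[0,0,0,0,0,0],[0,0,0,0,0,0],[0,0,0,0,0,0],[0,0,0,0,0,0]]';python3 m.py
python3 - <<'E'
from h import *
np.set_printoptions(linewidth=200)
s=camera("scene")
for z in(.138,.115,.092): print(proj(s,(.5655,-.309,z)))
g=cv2.imread("pics/raw6s.png").mean(2).astype(int)
print(g[266:286,395:427])
E
```

```text
time_s: 26.1
eef_pos: [0.5728, -0.2143, 0.1533]
eef_rot: [0.0, 0.044, 0.999, 0.0]
wrist_force: [-0.1, -0.6, -0.3]
opening: 0.428
grasp_force: 0.0
time_s: 27.35
eef_pos: [0.5728, -0.2148, 0.1533]
eef_rot: [-0.0, 0.044, 0.999, 0.0]
wrist_force: [0.2, -0.6, -0.2]
opening: 0.423
grasp_force: 0.0
tiprow 9 269.0644572818486 9867.0 [265, 266, 267, 268, 269, 270, 271, 272, 273]
tiprow 11 269.4399598057277 5971.0 [267, 268, 269, 270, 271, 272, 273]
27.4 [ 0.5728 -0.2148  0.1533] [-0.0533  1.0142  0.0031]
(np.float64(413.63477597653366), np.float64(260.8450642317395))
(np.float64(412.59058916189116), np.float64(275.35740371318695))
(np.float64(411.5734196201451), np.float64(289.4942511556262))
[[ 39  39  40  64 127 157 173 174 113  57  40  39  39  39  39  38  39  39  39  39  39  40  38  43  72 109 138 167 174 158 199 209]
 [ 39  39  42  69 129 160 174 175 114  58  40  38  39  38  38  39  38  40  39  39  38  39  39  40  54 115 141 167 175 152 199 211]
 [ 39  39  42  71 129 161 175 175 110  53  39  39  38  39  39  38  39  39  39  39  39  39  39  38  58 128 147 168 173 143 196 210]
 [ 40  39  43 
[... 1513 characters left out ...]
 39  39  55 117 144 169 177 133  71  41  39]
 [ 39  39  59 127 155 166 163 101  51  39  39  39  39  38  39  37  39  38  38  39  39  39  39  59 131 151 171 176 126  66  41  38]
 [ 39  40  60 128 158 167 163 100  49  39  38  39  39  38  39  38  38  39  39  39  39  39  39  59 131 154 173 175 117  59  40  40]
 [ 39  41  65 130 161 169 165 101  50  38  38  39  39  39  39  39  39  39  39  39  39  38  40  59 128 155 174 176 115  59  40  39]
 [ 39  41  70 131 162 170 171 102  49  40  39  39  38  39  39  39  39  39  39  39  38  39  39  62 128 158 176 178 117  58  39  38]
 [ 38  41  71 131 164 173 176 102  48  39  38  38  39  38  39  39  39  40  39  39  39  40  41  66 130 160 177 179 112  55  40  38]]
```

```bash
python3 -m pendant '[[0,-0.02,0,0,0,0],[0,-0.01,0,0,0,0],[0,-0.005,0,0,0,0],[-0.001,-0.005,0,0,0,0],[-0.001,-0.005,0,0,0,0],[-0.001,-0.004,0,0,0,0],[0,0,0,0,0,0],[0,0,0,0,0,0],[0,0,0,0,0,0],[0,0,0,0,0,0]]'; python3 m.py
python3 -m pendant '[[0,0.02,0,0,0,0],[0,0.02,0,0,0,0],[0,0,0,0,0,0],[0,0,0,0,0,0],[0,0,0,0,0,0],[0,0,0,0,0,0],[0,0,0,0,0,0],[0,0,0,0,0,0],[0,0,0,0,0,0],[0,0,0,0,0,0]]';python3 m.py
```

```text
time_s: 28.7
eef_pos: [0.5722, -0.2246, 0.1533]
eef_rot: [-0.0, 0.044, 0.999, -0.0]
wrist_force: [1.0, 1.1, -1.1]
opening: 0.42
grasp_force: 0.7
tiprow 9 269.4398690216313 10078.0 [266, 267, 268, 269, 270, 271, 272, 273]
tiprow 11 269.73245331616226 6212.0 [267, 268, 269, 270, 271, 272, 273]
28.75 [ 0.5722 -0.2246  0.1533] [ 0.8987  1.4394 -1.1535]
time_s: 30.0
eef_pos: [0.5722, -0.2166, 0.1533]
eef_rot: [-0.0, 0.044, 0.999, 0.0]
wrist_force: [0.4, 0.4, 0.4]
opening: 0.422
grasp_force: 0.0
tiprow 9 273.84119326572807 10157.0 [270, 271, 272, 273, 274, 275, 276, 277, 278]
tiprow 11 274.270873958518 5641.0 [271, 272, 273, 274, 275, 276, 277, 278]
30.05 [ 0.5722 -0.2166  0.1533] [ 0.3232 -0.9189 -0.238 ]
```

```bash
python3 -m pendant '[[0,0,0.02,0,0,0],[0,0,0.05,0,0,0],[0,0,0.1,0,0,0],[0,0,0.1,0,0,0],[0,0,0.1,0,0,0],[0,0,0.1,0,0,0],[0,0,0,0,0,0],[0,0,0,0,0,0],[0,0,0,0,0,0],[0,0,0,0,0,0]]'
python3 -m pendant '[[0,0,0,0,0,0],[0,0,0,0,0,0],[0,0,0,0,0,0],[0,0,0,0,0,0],[0,0,0,0,0,0],[0,0,0,0,0,0],[0,0,0,0,0,0],[0,0,0,0,0,0],[0,0,0,0,0,0],[0,0,0,0,0,0]]';python3 m.py
python3 - <<'E'
from h import *
s=camera("scene");t=camera("top")
g=s["color"].mean(2).astype(int)
np.set_printoptions(linewidth=200)
print(g[264:286,398:424])
# tip triangulated height at its far end
for name,c in(("scene",s),("top",t)):
    m=cv2.inRange(cv2.cvtColor(c["color"],cv2.COLOR_BGR2HSV),(0,150,120),(14,255,255));k,l,st,ce=cv2.connectedComponentsWithStats(m)
    print(name,[ce[i] for i in range(1,k) if st[i,4]>80])
E
```

```text
time_s: 31.3
eef_pos: [0.5718, -0.2164, 0.2464]
eef_rot: [-0.001, 0.044, 0.999, 0.0]
wrist_force: [0.9, 0.5, -0.1]
opening: 0.426
grasp_force: 0.0
time_s: 32.55
eef_pos: [0.5722, -0.2166, 0.2473]
eef_rot: [0.0, 0.044, 0.999, -0.0]
wrist_force: [0.9, 0.7, -0.9]
opening: 0.426
grasp_force: 0.0
tiprow 9 273.8210494990576 10081.0 [270, 271, 272, 273, 274, 275, 276, 277, 278]
tiprow 11 274.2671633847791 5637.0 [271, 272, 273, 274, 275, 276, 277, 278]
32.6 [ 0.5722 -0.2166  0.2473] [ 0.0294 -0.2558  1.0883]
[[125 137 152 170 178 166 107  60  41  39  39  39  38  39  39  39  39  43  82 157 178 198 136 135 165 173]
 [104 133 154 171 182 199 169 116  69  45  39  40  39  38  39  39  39  38  43  65  88 155 129 137 166 174]
 [ 89 131 157 173 181 194 204 178 135  80  48  40  39  39  39  39  39  39  39  39  43  72 108 138 166 175]
 [ 75 130 160 174 180 177 189 202 191 143  93  57  43  38  39  38  38  39  39  38  38  55 115 141 167 174]
 [ 71 130 161 175 178 156 158 181 198 191 164 111  60  41  39  40  39  39  39  39  38  58 129 146 168 174]
 [ 74 130 162 175 177 136 129 150 175 195 203 147  82  49 
[... 1221 characters left out ...]
133]
 [127 155 167 168 113  59  40  39  38  39  39  39  39  38  39  38  39  39  39  38  59 132 151 171 176 125]
 [128 157 168 173 114  57  40  39  39  38  39  38  39  39  39  39  38  39  38  39  60 132 154 173 175 116]
 [130 161 170 175 115  59  40  39  39  39  38  38  38  39  38  38  39  39  39  39  59 128 155 174 176 116]
 [131 162 171 176 112  55  40  38  39  39  39  39  39  39  38  40  39  38  39  40  62 128 157 176 178 117]
 [131 163 174 176 103  48  39  39  39  38  38  38  39  39  39  39  39  39  38  41  67 130 161 178 179 112]]
scene [array([269.1       , 156.73333333]), array([319.00540541, 172.30810811])]
top [array([230.09771987, 173.47557003]), array([ 87.77536232, 173.14492754])]
```

The beam is steady with its tip at row 274, matching the marks' line at row 273.9, and the gripper is clear.

```bash
python3 -c "
from bench import ctrl
print(ctrl.hand_in())"
```

```text
the job is handed in; nothing more can be done
None
```

I handed the job in at about 33 s: the tube stands released in the hanging cup, and the beam floats level with its pointer within about 1 mm of the black marks. The gripper is clear of the balance and the timer, dish and marker were not approached.

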